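# Shut the orange air valve under the sliding cover

### The arm

A 7-joint arm with a two-finger parallel gripper is mounted at the origin on the work surface. World frame = base frame: x ahead of the robot, y to its left, z up, the work surface at z = 0. Lengths are in m, angles in rad, forces in N, time in s.
With the tool pointing down it reaches from about 0.35 to 0.9 m from the base axis. Payload 8.1 kg.
Tool frame: the origin (TCP) lies on the centre line of the jaws, within the pads' length; the fingertips stand ahead of it and the grasp point (between the pads) is the TCP (finger_overhang is the z of the fingertips in the tool frame, in m); z points along the fingers, x is the direction in which the jaws open and shut, and the axes are right-handed (so a half turn about z gives the same grasp; the last joint's range is limited). The gripper opens to 85 mm and grips with 20 to 120 N. Pads are 22 mm wide; open, the fingers measure 114 mm over their backs; the gripper's body (76 mm by 85 mm) begins 54 mm behind the grasp point. The pads swing forward as they close: fully open they stand 13 mm farther back than shut.
Start: joints at [-1.276, 0.434, 0.025, 1.573, -0.012, 1.134, -0.075], TCP at [0.242, 0.576, 0.22] pointing down, gripper open.
Joint ranges: [-2.62, 2.62], [-0.44, 2.09], [-1.27, 1.32], [0.08, 2.57], [-1.32, 4.46], [0.12, 2], [-2.74, 2.74]. Speed limits (rad/s): [2.22, 2.22, 3.01, 3.01, 3.14, 3.14, 3.14].

### API

Orientations are given as [roll, pitch, yaw] about the fixed x, y, z axes, in that order (R = Rz(yaw) Ry(pitch) Rx(roll)).
In Python, from rig import * gives the robot as it stands.
- The arm moves only by the tool move_arm, never from a script. Its argument "motion" is a list that holds one entry, the list of rows, each a list of 7 numbers: the shift along the tool's x, y, z in m, then the turn, a rotation vector about the tool's x, y, z in rad, then the opening, from 0 (shut) to 1 (fully open). A call has 1 to 5 rows; each row is the pose to reach, as a shift and turn from the pose commanded when the call began, along the tool's axes at that moment; what a row does not reach only later rows make up. A row lasts 1/12 s, in which the tool goes at most 41.7 mm and 7.16 degrees, less where a joint would pass 70% of its speed; a pose out of reach is approached as far as the arm can. A call with a gripper value outside its range is refused whole. The fingers move at their own pace and stop on an object; "grip_force" is the grip in N (left out, the last holds). Time passes only in rows, so rows that repeat a pose let the fingers close. It gives the time, the measured TCP pose, the force and the opening at its end, in the units of the state.
- get_state(): the state, without advancing time (a new reading comes with each control period).
- snapshot(name): name is "scene" or "top" or "wrist"; returns the picture (400x640x3 uint8, red, green, blue); there is no depth.
- get_calibration(name): a dict with "intrinsics" (3x3 intrinsics, pixels), "k1" (the pictures are not rectified: a ray, as slopes to the right and down, at radius r is drawn at 1 + k1 r^2 times it, then the intrinsics apply), "R" (3x3) and "t" (3): a world point X has camera coordinates R X + t; the wrist camera has in their place "mount" (4x4, takes a point from camera to tool coordinates, whose origin is the TCP and whose axes are the tool frame's). Camera axes: x right, y down, z forward; pixel columns grow to the right and rows downward; lengths in m; the calibration is good to about 2 mm. A picture is of the moment at which its call begins: read the wrist's pose just before it. get_calibration takes no time and is no camera call.
- hand_in(): hands the job in, once; it reports no verdict.
The state is a dict: "time": time; "qpos": joint angles; "qd": joint speeds; "joint_efforts": joint torques, N m; "ee_pos": TCP position; "orientation": TCP orientation; "wrist_force": force on the tool from outside, world axes, zero at the start; "torque": the same for the moment, N m; "finger_gap": finger opening in m.
Only numpy, scipy, OpenCV 4.12 (cv2) and the standard library are available. Lean on these libraries where they do the work, as an engineer would, in place of code of your own. Each camera call takes 0.05 s, during which the arm holds its last target. There are 200 camera calls.

### The job

Push the black cover of the grey air valve box all the way back, away from the robot, against its stop; slide it by pushing on its raised rib, without lifting it off. Then push the orange valve lever that this reveals a quarter turn clockwise (seen from above), fully shut against its stop. Nothing needs gripping; leave the blue lever as it is, do not disturb the things standing around the box, and finish clear of everything with the cover still open.

Things in the scene. Friction and masses are not known exactly. Their poses are not given: they have to be found in the camera images.
- air_box: Grey valve box fixed on the bench, 258 mm long (its x), 264 mm wide (its y), 50 mm high. Origin: on the bench under the centre of the valve well. Its +x is the way the cover opens (roughly away from the robot), +y is left, z up; yaw within 0.35 rad. Two 8 mm wide guide rails along x at y +-128 mm and an end stop at x 184 to 190 mm rise to z 60 mm.
- well (a point): Centre of the mouth of the open valve well in the box, 50 mm above the bench, axes as the box's. The well spans x -60 to +60 mm and y -115 to +115 mm; its floor is 6 mm and its walls' tops are 50 mm above the bench. Behind it (x +60 to +190 mm) is a solid deck, top 50 mm above the bench, onto which the cover slides.
- cover (a joint): Sliding cover, m: 0 is over the well, 0.118 is fully back at its stop (well open); starts between 0 and 0.02. Black plate 128 mm (x) by 244 mm (y) by 4 mm, top at z 55 mm, guided along box x; 0.5 to 1 kg, about 2.5 N of friction, stays where it is left.
- cover_rib (a point): Centre of the top of the aluminium rib on the cover, to push the cover by. The rib is 12 mm thick (box x), 120 mm long (box y) and stands 24 mm above the plate; its top is 79 mm above the bench. With the cover at 0 it is 30 mm in front (-x) of the well's centre.
- cover_lift (a joint): How far the cover has been lifted off its ledges, m; 0 when it lies down. It is held down by its weight only.
- orange_lever (a joint): Orange valve lever, rad: 0 is open (lever along the box's -x, towards the robot), pi/2 is shut against the stop (lever pointing to the box's +y). Turns clockwise seen from above; starts between 0 and 0.3. About 0.08 N m of friction, stays where it is left.
- orange_pivot (a point): On the turning axis of the orange lever, at the lever's top face, 48 mm above the bench. It lies at box x +30 mm and box y either +45 or -45 mm; the blue valve is in the other place.
- orange_tip (a point): Free end of the orange lever, on its centre line at the top face, 55 mm from the axis. The lever is 16 mm wide (20 mm round the axis) and 14 mm thick, from 34 to 48 mm above the bench. Under it a 16 mm steel pipe along box x and a brass body 32 x 20 mm reach up to 26 mm above the bench.
- blue_lever (a joint): Blue lever of the other valve, same shape and sense as the orange; starts between 0 and 0.15 and must be left as it is.
- blue_pivot (a point): On the turning axis of the blue lever, at its top face, 48 mm above the bench.
- blue_tip (a point): Free end of the blue lever, at its top face, 55 mm from its axis.
- ball_stand: Loose bystander: pink ceramic ball, 36 mm, on a stepped steel post with a 60 mm round base, 80 mm tall in all. Origin: centre of its underside.
- lens_jar: Loose bystander: amber jar with black cap, 48 mm across, 60 mm tall. Origin: centre of its underside.
- brass_ring: Loose bystander: brass ring lying flat, 60 mm outside, 40 mm inside, 18 mm tall. Origin: centre of its underside.

How it is judged:
On the way, in this order (a step that is already met when the one before it is completed fails the run):
1. the cover is pushed back, the valves are in view (value of joint cover above 0.108 m), for 0.2 s.
2. the orange lever is pushed shut (value of joint orange_lever above 1.45 rad), for 0.2 s.
At the end, for the whole second after the job is handed in: The cover is back within 10 mm of its stop and lying down, the orange lever is within 0.12 rad (7 degrees) of its shut stop, the blue lever's tip is within 12 mm and each bystander within 20 mm of where it began, upright, and all is at rest (value of joint cover above 0.108 m and value of joint cover_lift below 0.003 m and value of joint orange_lever above 1.45 rad and value of joint blue_lever below 0.4 rad and distance of blue_tip from where it was at the start of the episode below 0.012 m and velocity of joint orange_lever between -0.05 and 0.05 rad/s and velocity of joint cover between -0.01 and 0.01 m/s and distance of each of ball_stand, lens_jar, brass_ring from where it was at the start of the episode below 0.02 m and angle between each of ball_stand, lens_jar, brass_ring's own z axis and vertical below 0.2 rad); the robot touches nothing.
It fails at once if the cover is lifted more than 15 mm (value of joint cover_lift above 0.015 m).
It fails at once if the blue lever's tip is moved more than 12 mm (distance of blue_tip from where it was at the start of the episode above 0.012 m).
It fails at once if a bystander is shifted more than 20 mm, lifted or tipped (distance of any of ball_stand, lens_jar, brass_ring from where it was at the start of the episode above 0.02 m or angle between any of ball_stand, lens_jar, brass_ring's own z axis and vertical above 0.35 rad).
It also fails if it takes over 48 s, if anything falls off the work surface, if the arm or the gripper's body presses on something with over 40 N, if the wrist force passes 120 N, or if a joint passes its speed limit or range.

## Working session

There is one attempt and no reset: what is moved stays moved. The work goes in short steps, Python scripts to look and compute and a tool call to move; the robot and the scene stay as the last step left them, time stands still between calls to the robot, and variables do not carry over. Pictures are saved under pics/ and viewed, about 8 in all and at most 12, crops included, and the job is handed in when it is done.

Besides the shell and the picture viewer there is one more tool, called as a command line: name --argument value ..., lists and objects as JSON in quotes. move_arm: Moves the arm, as the interface text tells. Its arguments: {"type":"object","properties":{"motion":{"type":"array"},"grip_force":{"type":"number"}},"required":["motion"]}

```bash
mkdir -p pics; ls
python3 - <<'E'
from rig import *
import cv2
s=get_state(); print(s)
for n in("scene","top","wrist"): print(n,get_calibration(n))
a=snapshot("top"); cv2.imwrite("pics/top0.png",cv2.resize(a[:,:,::-1],(800,500)))
a=snapshot("scene"); cv2.imwrite("pics/scene0.png",a[:,:,::-1])
E
```

```text
pics
{'time': 0.0, 'qpos': array([-1.27560922,  0.43522552,  0.02497198,  1.5740913 , -0.01157923,
        1.13399082, -0.07511263]), 'qd': array([ 1.69437597e-04, -1.33273598e-03,  1.08037376e-03, -3.43955368e-04,
       -7.39167654e-05, -1.11086939e-03,  2.30653615e-04]), 'joint_efforts': array([ 4.51483384e-04, -6.70478797e+01,  1.02509782e+00, -3.16210091e+01,
        1.56203436e-02,  1.26070005e-02,  6.27804752e-05]), 'ee_pos': array([0.24197131, 0.57569916, 0.21962664]), 'orientation': array([3.14143159e+00, 1.56212215e-03, 1.17293642e+00]), 'wrist_force': array([-0.12230754, -0.55893606,  0.16561893]), 'torque': array([-0.03857722,  0.00012902,  0.0036083 ]), 'finger_gap': 0.08531462626576083}
scene {'intrinsics': array([[492.70283212,   0.        , 327.73343572],
       [  0.        , 492.70283212, 198.92371475],
       [  0.        ,   0.        ,   1.        ]]), 'k1': -0.1048594871044667, 'R': array([[ 0.2404273 ,  0.97064068,  0.00716768],
       [ 0.6658245 , -0.15954227, -0.72885115],
       [-0.70630903,  0.18000813, -0.68463467]]), 't': array([-0.19313355, -0.33287876
[... 274 characters left out ...]
     [-0.98098496, -0.02173262, -0.19286315],
       [ 0.1934159 , -0.02710292, -0.98074243]]), 't': array([0.01572476, 0.58158502, 0.94958291])}
wrist {'intrinsics': array([[299.4621712 ,   0.        , 321.51772065],
       [  0.        , 299.4621712 , 197.68437196],
       [  0.        ,   0.        ,   1.        ]]), 'k1': 0.012234938592136313, 'mount': array([[ 9.99999779e-01, -9.32573097e-05,  6.57690291e-04,
        -3.99598023e-04],
       [-1.27322145e-04,  9.44829656e-01,  3.27562064e-01,
        -8.40601353e-02],
       [-6.51952848e-04, -3.27562075e-01,  9.44829435e-01,
        -1.54285354e-01],
       [ 0.00000000e+00,  0.00000000e+00,  0.00000000e+00,
         1.00000000e+00]])}
```

View pics/top0.png

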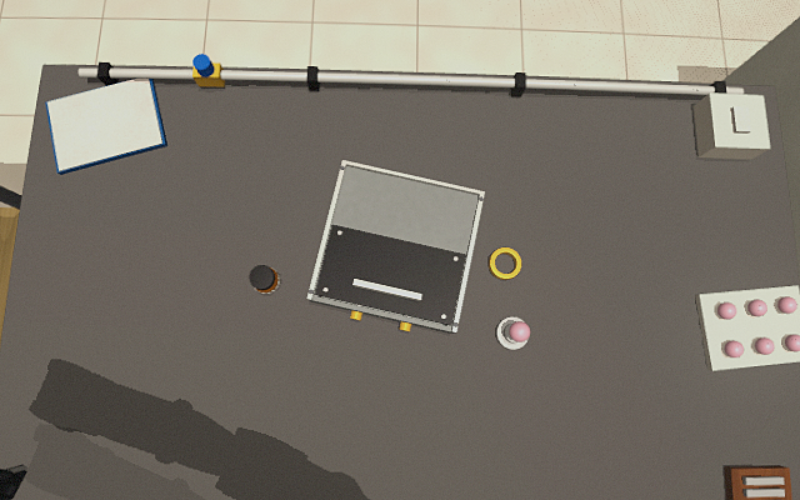

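View pics/scene0.png

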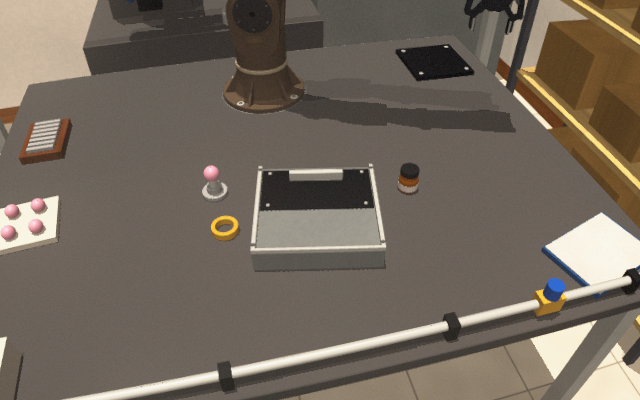

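The top view shows these box rail corners (px in the 800-wide view): FL (343,162), FR (484,192), NL (310,297), NR (457,331). The rib runs from (353,281) to (422,297). The jar is left of the box; the ring (506,263) and ball stand (516,332) are on the right.

```bash
cat > h.py <<'E'
from rig import *
import numpy as np, cv2
from scipy.spatial.transform import Rotation as Ro
def cam(n,s=None):
    c=get_calibration(n)
    if n!="wrist": return c,c["R"],c["t"]
    T=np.eye(4);T[:3,:3]=Ro.from_euler("xyz",s["orientation"]).as_matrix();T[:3,3]=s["ee_pos"]
    M=np.linalg.inv(T@c["mount"]); return c,M[:3,:3],M[:3,3]
def px2w(n,uv,z,s=None):
    c,R,t=cam(n,s); k=c["k1"]
    d=cv2.undistortPoints(np.array(uv,float).reshape(-1,1,2),c["intrinsics"],np.array([k,0,0,0.]))[:,0]
    o=-R.T@t; r=np.c_[d,np.ones(len(d))]@R
    return o+r*((z-o[2])/r[:,2])[:,None]
def w2px(n,P,s=None):
    c,R,t=cam(n,s)
    return cv2.projectPoints(np.array(P,float).reshape(-1,1,3),cv2.Rodrigues(R)[0],t,c["intrinsics"],np.array([c["k1"],0,0,0.]))[0][:,0]
E
python3 - <<'E'
from h import *
from scipy.optimize import least_squares
p=np.array([[343,162],[484,192],[310,297],[457,331]])/1.25
w=px2w("top",p,.06)
b=np.array([[.19,.132],[.19,-.132],[-.068,.132],[-.068,-.132]])
print(w)
f=lambda q:((b@np.array([[np.cos(q[2]),np.sin(q[2])],[-np.sin(q[2]),np.cos(q[2])]])+q[:2])-w[:,:2]).ravel()
r=least_squares(f,[.6,0,0]);print(r.x,r.fun.round(4))
x,y,a=r.x
rib=px2w("top",np.array([[353,281],[422,297]])/1.25,.079)
R=np.array([[np.cos(a),np.sin(a)],[-np.sin(a),np.cos(a)]])
print("rib box",(rib[:,:2]-[x,y])@R.T)
print("by",px2w("top",np.array([[264,279],[506,263],[516,332]])/1.25,.06))
s=get_state()
# overlay
i=snapshot("top").copy()
E
```

```text
[[ 0.73260281  0.13184928  0.06      ]
 [ 0.68263545 -0.123987    0.06      ]
 [ 0.48686307  0.17998644  0.06      ]
 [ 0.4332514  -0.07421141  0.06      ]]
[ 0.52402839  0.0404005  -0.19786515] [ 0.0037  0.0006  0.0017 -0.0024 -0.0036  0.0032 -0.0018 -0.0014]
rib box [[-0.02298817  0.06206773]
 [-0.02433034 -0.05845117]]
by [[ 0.51643041  0.26098638  0.06      ]
 [ 0.5535108  -0.16136758  0.06      ]
 [ 0.43311402 -0.17653512  0.06      ]]
```

```bash
cat >> h.py <<'E'
BX=np.array([.524,.0404]);BA=-.198
BR=np.array([[np.cos(BA),-np.sin(BA)],[np.sin(BA),np.cos(BA)]])
def b2w(b): return BX+BR@np.array(b)
def go(bx,by,z,yaw=BA+np.pi/2):
    s=get_state();R=Ro.from_euler("xyz",s["orientation"])
    tgt=np.r_[b2w([bx,by]),z]; d=R.inv().apply(tgt-s["ee_pos"])
    Rt=Ro.from_euler("xyz",[np.pi,0,yaw])
    print("shift",d.round(4),"turn",(R.inv()*Rt).as_rotvec().round(4))
def box(w): return (np.asarray(w)[...,:2]-BX)@BR
E
python3 - <<'E'
from h import *
import rig
print([n for n in dir(rig) if n[0]!='_'], getattr(rig,"finger_overhang",None))
go(-.08,0,.2)
E
```

```text
['IKError', 'finger_overhang', 'get_calibration', 'get_state', 'hand_in', 'snapshot'] 0.019
shift [-0.4002  0.389   0.0203] turn [-0.      0.0012 -0.1998]
```

move_arm --motion '[[[-0.026,0.026,0,0,0,-0.04,0],[-0.053,0.052,0,0,0,-0.08,0],[-0.08,0.078,0,0,0,-0.12,0],[-0.107,0.104,0,0,0,-0.16,0],[-0.134,0.13,0,0,0,-0.2,0]]]'

```text
time: 0.57
ee_pos: [0.3103, 0.4004, 0.2201]
orientation: [-3.142, 0.0, 1.375]
wrist_force: [0.9, 0.3, 0.3]
finger_gap: 0.0258
```

Run:
```python
from h import *
go(-.08,0,.2)
```

```text
shift [-0.3114  0.1996  0.0202] turn [-0.0001  0.0004  0.0023]
```

move_arm --motion '[[[-0.033,0.02,0,0,0,0,0],[-0.066,0.04,0,0,0,0,0],[-0.099,0.06,0,0,0,0,0],[-0.132,0.08,0,0,0,0,0],[-0.165,0.1,0,0,0,0,0]]]'

```text
time: 0.98
ee_pos: [0.3758, 0.2189, 0.2204]
orientation: [3.142, -0.0, 1.373]
wrist_force: [0.8, -0.3, -0.4]
finger_gap: -0.0001
```

move_arm --motion '[[[-0.033,0.02,0,0,0,0,0],[-0.066,0.04,0,0,0,0,0],[-0.099,0.06,0,0,0,0,0],[-0.132,0.08,0.01,0,0,0,0],[-0.145,0.1,0.02,0,0,0,0]]]'

```text
time: 1.4
ee_pos: [0.4452, 0.0542, 0.2007]
orientation: [3.141, 0.0, 1.369]
wrist_force: [0.2, 0.6, -0.3]
finger_gap: 0.0
```

Run:
```python
from h import *
go(-.08,0,.2)
s=get_state();i=snapshot("wrist")[:,:,::-1]
i=i.copy()
b=[[.19,.132],[.19,-.132],[-.068,.132],[-.068,-.132]]
P=[np.r_[b2w(q),.06] for q in b]+[np.r_[b2w([-.0295,y]),.079] for y in(-.06,.06)]
for u in w2px("wrist",P,s): print(u.round(0)); cv2.circle(i,(int(u[0]),int(u[1])),3,(0,0,255),1)
cv2.imwrite("pics/w1.png",i)
```

```text
shift [ 0.002  -0.      0.0007] turn [ 0.0011  0.0003 -0.004 ]
[425. 379.]
[223. 379.]
[452. 191.]
[196. 192.]
[265. 234.]
[383. 233.]
```

View pics/w1.png

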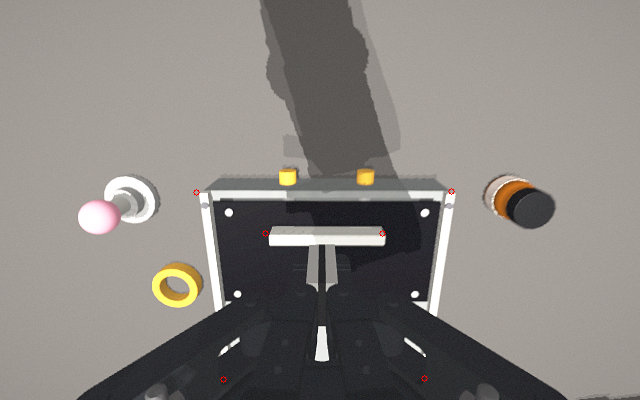

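move_arm --motion '[[[0.003,0,0.03,0,0,0,0],[0.003,0,0.06,0,0,0,0],[0.003,0,0.09,0,0,0,0],[0.003,0,0.119,0,0,0,0],[0.003,0.01,0.119,0,0,0,0]]]'

```text
time: 1.87
ee_pos: [0.4509, 0.0597, 0.0772]
orientation: [-3.133, 0.004, 1.374]
wrist_force: [-1.3, -0.4, 0.5]
finger_gap: -0.0005
```

move_arm --motion '[[[0,0.01,0,0,0,0,0],[0,0.018,0,0,0,0,0],[0,0.026,0,0,0,0,0],[0,0.034,0,0,0,0,0],[0,0.042,0,0,0,0,0]]]'

```text
time: 2.28
ee_pos: [0.4987, 0.0517, 0.0827]
orientation: [3.139, -0.001, 1.373]
wrist_force: [-0.3, -0.4, 0.4]
finger_gap: -0.0002
```

move_arm --motion '[[[0,0.01,0,0,0,0,0],[0,0.02,0,0,0,0,0],[0,0.03,0,0,0,0,0],[0,0.04,0,0,0,0,0],[0,0.05,0,0,0,0,0]]]'

```text
time: 2.7
ee_pos: [0.5468, 0.0417, 0.0814]
orientation: [-3.142, 0.0, 1.373]
wrist_force: [0.4, 0.4, 0.6]
finger_gap: -0.0
```

move_arm --motion '[[[0,0.01,0,0,0,0,0],[0,0.02,0,0,0,0,0],[0,0.03,0,0,0,0,0],[0,0.036,0,0,0,0,0],[0,0.04,0,0,0,0,0]]]'

```text
time: 3.12
ee_pos: [0.586, 0.0337, 0.0813]
orientation: [3.141, 0.0, 1.373]
wrist_force: [-0.1, -0.1, -0.4]
finger_gap: 0.0001
```

Run:
```python
from h import *
s=get_state();print(box(s["ee_pos"]),s["wrist_force"])
i=snapshot("top"); cv2.imwrite("pics/top1.png",cv2.resize(i[110:290,230:430,::-1],(800,720))[:600])
```

```text
[0.06208968 0.00564215] [-0.14677601 -0.14913817 -0.37216286]
```

View pics/top1.png

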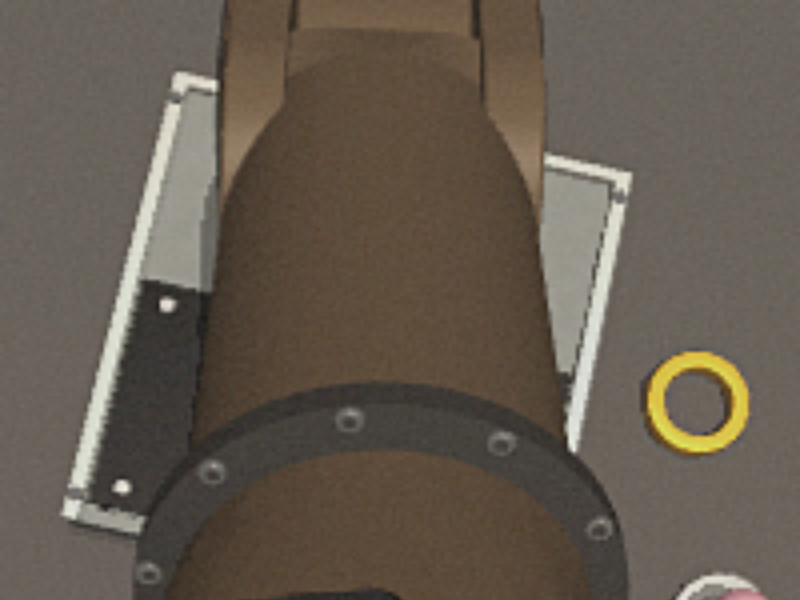

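The cover has not moved: the far-left screw is still at the same pixel, and no force was felt. The fingers passed over the rib, so I'll look at where the tips really are.

Run:
```python
from h import *
s=get_state()
i=snapshot("wrist")[:,:,::-1]; j=snapshot("scene")[:,:,::-1]
T=Ro.from_euler("xyz",s["orientation"])
for z in(0,.019):
  P=[s["ee_pos"]+T.apply([0,y,z]) for y in(-.011,.011)]
  print(z,w2px("wrist",P,s).round(),w2px("scene",P).round())
rb=[np.r_[b2w([-.0235,y]),.079] for y in(-.06,.06)]
print(w2px("scene",rb).round(),w2px("wrist",rb,s).round())
c=cv2.resize(i[100:320,160:480],(480,330)); d=cv2.resize(j[120:280,230:400],(510,480))
o=np.zeros((600,800,3),np.uint8); o[:330,:400]=c[:,40:440]; o[:480,400:]=d[:,:400]
cv2.imwrite("pics/w2.png",o)
```

```text
0 [[322. 230.]
 [322. 264.]] [[319. 192.]
 [319. 199.]]
0.019 [[322. 217.]
 [322. 249.]] [[319. 199.]
 [319. 206.]]
[[288. 171.]
 [342. 170.]] [[188.  90.]
 [433.  90.]]
```

View pics/w2.png

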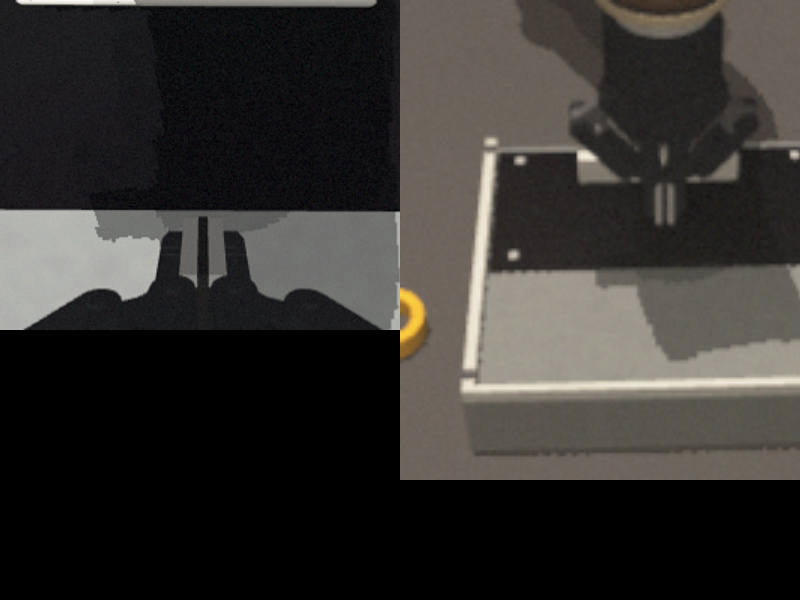

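Wrist and scene views agree that the shut tips are about 15 mm behind the TCP (tool z ≈ -0.015), not 19 mm ahead. They passed about 16 mm over the rib. I'll go back, lower in front of the box, and check again before pushing.

move_arm --motion '[[[0,0,-0.02,0,0,0,0],[0,-0.035,-0.02,0,0,0,0],[0,-0.07,-0.02,0,0,0,0],[0,-0.105,-0.02,0,0,0,0],[0,-0.14,-0.02,0,0,0,0]]]'

```text
time: 3.68
ee_pos: [0.4455, 0.0618, 0.1013]
orientation: [-3.141, -0.0, 1.373]
wrist_force: [0.1, 0.7, 0.4]
finger_gap: -0.0001
```

move_arm --motion '[[[0,-0.009,0,0,0,0,0],[0,-0.009,0.015,0,0,0,0],[0,-0.009,0.03,0,0,0,0],[0,-0.009,0.046,0,0,0,0],[0,-0.009,0.046,0,0,0,0]]]'

```text
time: 4.1
ee_pos: [0.4372, 0.0633, 0.0537]
orientation: [-3.139, 0.001, 1.373]
wrist_force: [-0.4, -0.3, 0.0]
finger_gap: 0.0002
```

Run:
```python
from h import *
s=get_state();print(box(s["ee_pos"]),s["ee_pos"],s["wrist_force"])
T=Ro.from_euler("xyz",s["orientation"])
i=snapshot("wrist")[:,:,::-1]; j=snapshot("scene")[:,:,::-1]
for z in(-.015,.019):
  P=[s["ee_pos"]+T.apply([0,y,z]) for y in(-.011,.011)]
  print(z,w2px("wrist",P,s).round(),w2px("scene",P).round())
o=np.zeros((600,800,3),np.uint8); o[:330,:400]=cv2.resize(i[100:320,160:480],(480,330))[:,40:440]; o[:480,400:]=cv2.resize(j[100:260,250:384],(400,480))
cv2.imwrite("pics/w3.png",o)
```

```text
[-0.089563    0.00534104] [0.43723751 0.06325452 0.05369418] [-0.37920582 -0.2750037   0.00822893]
-0.015 [[322. 243.]
 [322. 279.]] [[316. 152.]
 [317. 158.]]
0.019 [[322. 217.]
 [322. 249.]] [[317. 164.]
 [317. 170.]]
```

View pics/w3.png

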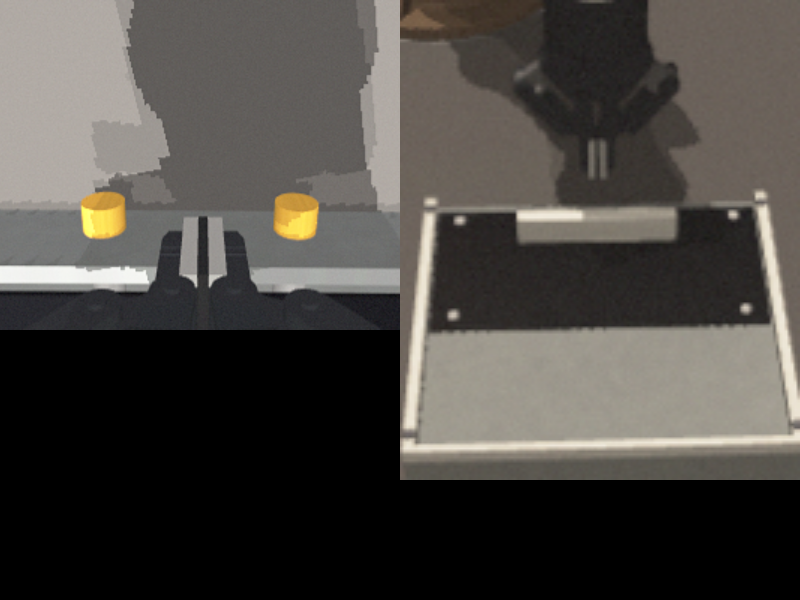

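The scene tip is at row ≈160 (predicted 158 for z = -0.015) and the wrist tip at row 244, so tip z ≈ -0.012 and the tips are now about 66 mm above the bench. That is right for the rib, so I'll push.

move_arm --motion '[[[0,0.012,0,0,0,0,0],[0,0.024,0,0,0,0,0],[0,0.036,0,0,0,0,0],[0,0.044,0,0,0,0,0],[0,0.052,0,0,0,0,0]]]'

```text
time: 4.62
ee_pos: [0.4902, 0.0532, 0.0561]
orientation: [-3.141, -0.0, 1.373]
wrist_force: [-3.0, 1.0, 2.3]
finger_gap: -0.0001
```

move_arm --motion '[[[0,0.008,0,0,0,0,0],[0,0.016,0,0,0,0,0],[0,0.024,0,0,0,0,0],[0,0.032,0,0,0,0,0],[0,0.04,0,0,0,0,0]]]'

```text
time: 5.03
ee_pos: [0.5296, 0.045, 0.0554]
orientation: [-3.141, 0.0, 1.373]
wrist_force: [-3.7, -0.6, 2.7]
finger_gap: 0.0003
```

move_arm --motion '[[[0,0.008,0,0,0,0,0],[0,0.016,0,0,0,0,0],[0,0.024,0,0,0,0,0],[0,0.032,0,0,0,0,0],[0,0.04,0,0,0,0,0]]]'

```text
time: 5.45
ee_pos: [0.569, 0.037, 0.0553]
orientation: [-3.141, 0.0, 1.373]
wrist_force: [-4.3, -1.1, 1.1]
finger_gap: 0.0002
```

move_arm --motion '[[[0,0.007,0,0,0,0,0],[0,0.014,0,0,0,0,0],[0,0.02,0,0,0,0,0],[0,0.023,0,0,0,0,0],[0,0.025,0,0,0,0,0]]]'

```text
time: 5.87
ee_pos: [0.5934, 0.0323, 0.0553]
orientation: [3.141, 0.0, 1.373]
wrist_force: [-2.7, -0.9, 0.8]
finger_gap: 0.0003
```

move_arm --motion '[[[0,0.001,0,0,0,0,0],[0,0.002,0,0,0,0,0],[0,0.003,0,0,0,0,0],[0,0.004,0,0,0,0,0],[0,0.005,0,0,0,0,0]]]'

```text
time: 6.28
ee_pos: [0.5949, 0.0321, 0.0552]
orientation: [-3.136, 0.0, 1.373]
wrist_force: [-13.9, 0.1, 10.0]
finger_gap: 0.0003
```

Against the stop (force jumped to 14 N). Back off and look into the well.

move_arm --motion '[[[0,-0.01,0,0,0,0,0],[0,-0.025,0,0,0,0,0],[0,-0.035,-0.03,0,0,0,0],[0,-0.045,-0.06,0,0,0,0],[0,-0.055,-0.095,0,0,0,0]]]'

```text
time: 6.7
ee_pos: [0.543, 0.0429, 0.1508]
orientation: [-3.141, 0.0, 1.374]
wrist_force: [1.3, 0.2, -0.6]
finger_gap: 0.0002
```

move_arm --motion '[[[0,-0.025,-0.03,0,0,0,0],[0,-0.05,-0.05,0,0,0,0],[0,-0.075,-0.05,0,0,0,0],[0,-0.085,-0.05,0,0,0,0],[0,-0.085,-0.05,0,0,0,0]]]'

```text
time: 7.12
ee_pos: [0.4589, 0.06, 0.2009]
orientation: [3.141, -0.002, 1.375]
wrist_force: [-0.2, 0.2, -0.6]
finger_gap: 0.0
```

Run:
```python
from h import *
s=get_state();print(box(s["ee_pos"]),s["ee_pos"])
i=snapshot("wrist")[:,:,::-1]
cv2.imwrite("pics/w4.png",cv2.resize(i[100:400,120:520],(800,600)))
np.save("s4.npy",s,allow_pickle=True)
```

```text
[-0.06767146  0.00646406] [0.45892224 0.06004934 0.20087767]
```

View pics/w4.png

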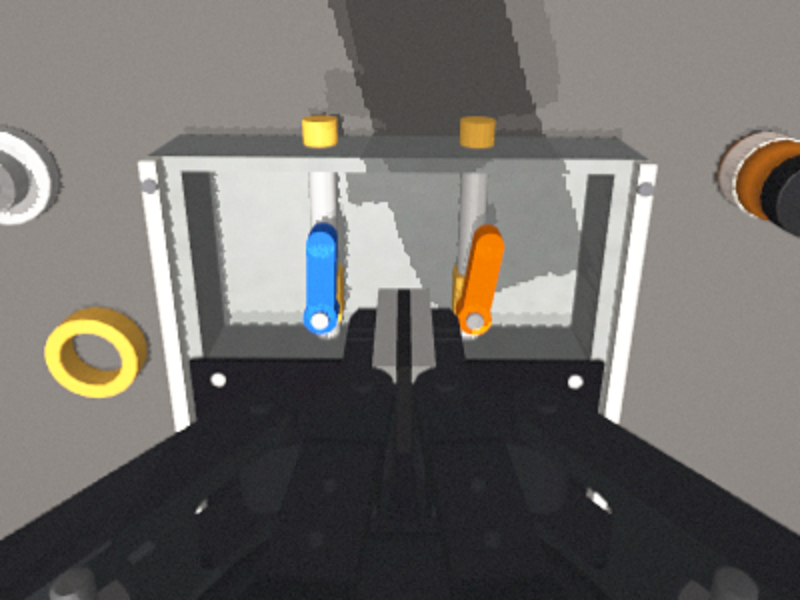

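The cover is open. Orange lever: pivot (475,321), tip (488,228) in the crop. Blue lever: pivot (320,321), tip (322,228).

Run:
```python
from h import *
s=np.load("s4.npy",allow_pickle=True).item()
p=np.array([[475,321],[488,228],[320,321],[322,228]])/2+[120,100]
b=box(px2w("wrist",p,.048,s));print(b.round(4))
d=b[1]-b[0];print(np.arctan2(d[1],-d[0]),np.hypot(*d))
# correct BX from the pivots
off=(b[0]+b[2])/2-[.03,0];print("off",off)
go(-.015+off[0],.01+off[1],.12)
```

```text
[[ 0.0326  0.0488]
 [-0.0261  0.0536]
 [ 0.0327 -0.0419]
 [-0.026  -0.0383]]
0.0809062651675802 0.05892925416550232
off [0.00264821 0.00344914]
shift [0.0069 0.0538 0.0808] turn [ 0.0012 -0.0013  0.0017]
```

move_arm --motion '[[[0.001,0.025,0.03,0,0,0,0],[0.005,0.051,0.06,0,0,0,0],[0.005,0.051,0.09,0,0,0,0],[0.005,0.051,0.11,0,0,0,0],[0.005,0.051,0.12,0,0,0,0]]]'

```text
time: 7.58
ee_pos: [0.5112, 0.0531, 0.0769]
orientation: [-3.138, 0.002, 1.372]
wrist_force: [-0.8, -0.4, 0.0]
finger_gap: -0.0002
```

move_arm --motion '[[[0,0,0.012,0,0,0,0],[0,0,0.024,0,0,0,0],[0,0,0.036,0,0,0,0],[0,0,0.046,0,0,0,0],[0,0,0.056,0,0,0,0]]]'

```text
time: 8.0
ee_pos: [0.5124, 0.0538, 0.0238]
orientation: [3.141, -0.0, 1.373]
wrist_force: [0.5, 0.1, -0.3]
finger_gap: 0.0004
```

Run:
```python
from h import *
s=get_state();print(box(s["ee_pos"])-[.0026,.0034],s["ee_pos"],s["wrist_force"])
i=snapshot("wrist")[:,:,::-1]
cv2.imwrite("pics/w5.png",cv2.resize(i[100:400,120:520],(800,600)))
```

```text
[-0.01664331  0.00744994] [0.51236535 0.0538004  0.02380636] [ 0.45228822  0.11137632 -0.2978411 ]
```

View pics/w5.png

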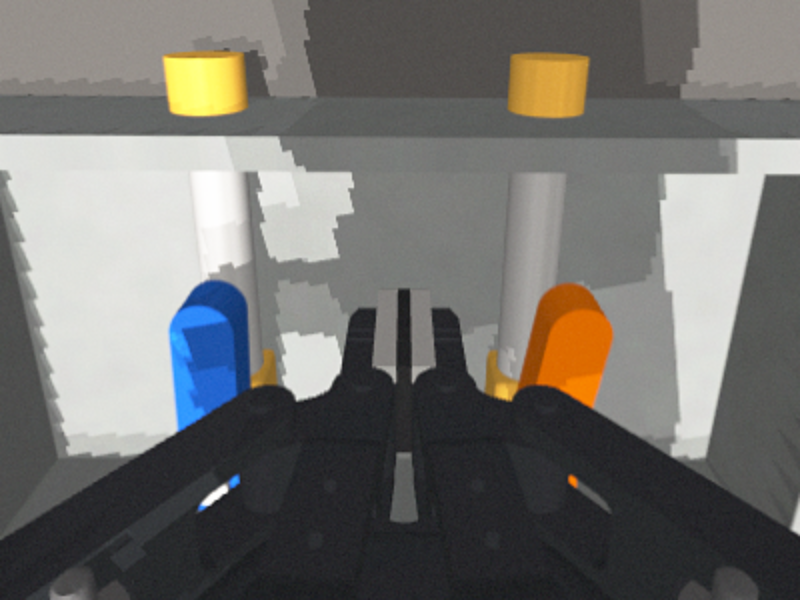

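Fingers are down between the levers, touching nothing. Push the orange lever.

move_arm --motion '[[[0.008,-0.001,0,0,0,0,0],[0.016,-0.002,0,0,0,0,0],[0.022,-0.002,0,0,0,0,0],[0.028,-0.002,0,0,0,0,0],[0.033,-0.002,0,0,0,0,0]]]'

```text
time: 8.47
ee_pos: [0.5166, 0.0873, 0.0249]
orientation: [3.141, -0.0, 1.373]
wrist_force: [0.1, -3.2, 0.0]
finger_gap: -0.0002
```

move_arm --motion '[[[0.005,0.001,0,0,0,0,0],[0.01,0.003,0,0,0,0,0],[0.015,0.006,0,0,0,0,0],[0.02,0.011,0,0,0,0,0],[0.025,0.017,0,0,0,0,0]]]'

```text
time: 8.88
ee_pos: [0.5369, 0.1086, 0.0242]
orientation: [-3.139, 0.0, 1.373]
wrist_force: [-4.6, 0.6, 2.6]
finger_gap: -0.0002
```

move_arm --motion '[[[0.002,0.004,0,0,0,0,0],[0.004,0.008,0,0,0,0,0],[0.006,0.011,0,0,0,0,0],[0.006,0.013,0,0,0,0,0],[0.006,0.015,0,0,0,0,0]]]'

```text
time: 9.3
ee_pos: [0.5505, 0.1118, 0.024]
orientation: [-3.135, 0.0, 1.374]
wrist_force: [-18.8, 4.9, 15.7]
finger_gap: -0.0001
```

Run:
```python
from h import *
s=get_state();print(box(s["ee_pos"])-[.0026,.0034],s["ee_pos"],s["wrist_force"])
i=snapshot("wrist")[:,:,::-1]
cv2.imwrite("pics/w6.png",cv2.resize(i[100:400,120:520],(800,600)))
```

```text
[0.00929034 0.07185183] [0.55046072 0.11184262 0.02397213] [-18.75914567   4.87105615  15.74585456]
```

View pics/w6.png

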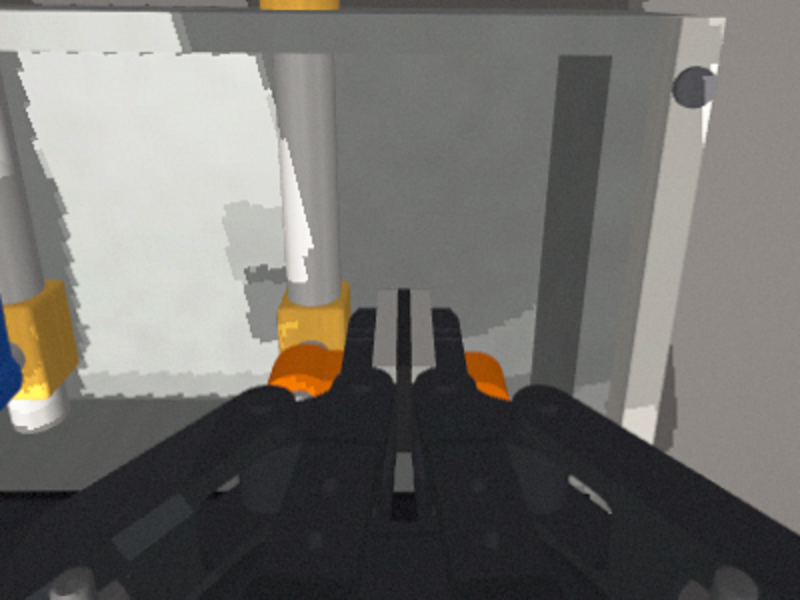

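The lever lies across (+y) against its stop (19 N). Retreat and check.

move_arm --motion '[[[0,-0.008,0,0,0,0,0],[0,-0.02,0,0,0,0,0],[-0.005,-0.025,-0.02,0,0,0,0],[-0.005,-0.025,-0.055,0,0,0,0],[-0.005,-0.025,-0.09,0,0,0,0]]]'

```text
time: 9.77
ee_pos: [0.5277, 0.11, 0.1149]
orientation: [-3.141, 0.001, 1.372]
wrist_force: [0.5, 0.8, 0.3]
finger_gap: 0.0002
```

move_arm --motion '[[[-0.01,-0.02,-0.035,0,0,0,0],[-0.02,-0.035,-0.07,0,0,0,0],[-0.03,-0.05,-0.1,0,0,0,0],[-0.04,-0.06,-0.1,0,0,0,0],[-0.04,-0.06,-0.1,0,0,0,0]]]'

```text
time: 10.18
ee_pos: [0.4614, 0.082, 0.2166]
orientation: [3.137, -0.003, 1.371]
wrist_force: [-0.3, -0.7, 0.0]
finger_gap: 0.0004
```

Run:
```python
from h import *
s=get_state();print(s["ee_pos"],s["qd"].round(3))
i=snapshot("wrist")[:,:,::-1]
cv2.imwrite("pics/w7.png",cv2.resize(i[100:400,120:520],(800,600)))
np.save("s7.npy",s,allow_pickle=True)
```

```text
[0.46137903 0.08202967 0.21661302] [ 0.     0.07  -0.021 -0.015 -0.024 -0.023  0.002]
```

View pics/w7.png

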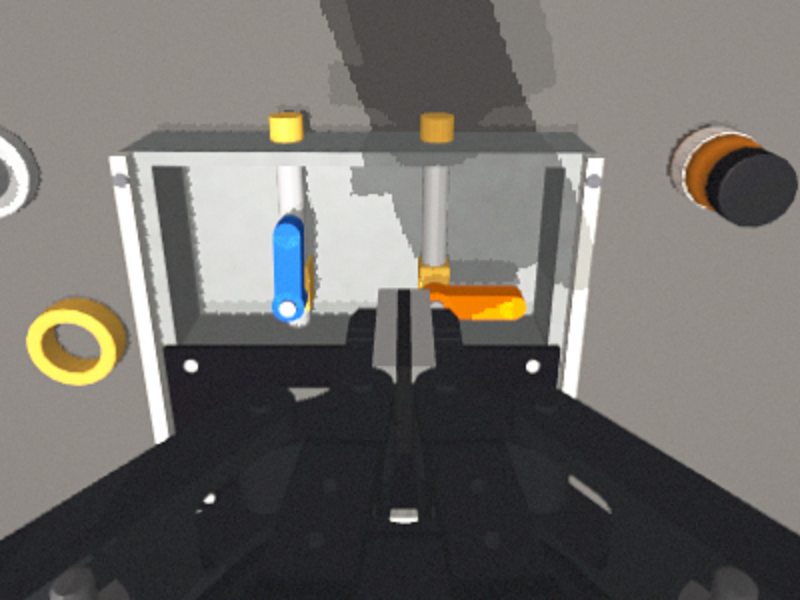

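The orange lever points sideways: pivot about (437,306), tip (524,306). Blue is unchanged, and the cover's front edge is at row ≈347.

Run:
```python
from h import *
s=np.load("s7.npy",allow_pickle=True).item()
q=lambda p,z:box(px2w("wrist",np.array(p)/2+[120,100],z,s))-[.0026,.0034]
b=q([[437,306],[524,306],[288,309],[288,216]],.048);print(b.round(4))
d=b[1]-b[0];print("orange",np.arctan2(d[1],-d[0]));d=b[3]-b[2];print("blue",np.arctan2(d[1],-d[0]))
print("cover edge (54 expected)",q([[250,347],[500,347]],.055).round(4))
print(get_state()["wrist_force"])
```

```text
[[ 0.028   0.0459]
 [ 0.0282  0.099 ]
 [ 0.0298 -0.0451]
 [-0.0312 -0.0412]]
orange 1.5736957021245754
blue 0.06466349057158707
cover edge (54 expected) [[ 0.052  -0.0685]
 [ 0.0526  0.0845]]
[ 0.29679142  0.34370953 -0.04524639]
```

move_arm --motion '[[[0,-0.02,-0.02,0,0,0,0],[0,-0.03,-0.03,0,0,0,0],[0,-0.03,-0.03,0,0,0,0],[0,-0.03,-0.03,0,0,0,0],[0,-0.03,-0.03,0,0,0,0]]]'

```text
time: 10.65
ee_pos: [0.4326, 0.0893, 0.2436]
orientation: [-3.142, 0.0, 1.373]
wrist_force: [-0.7, -0.1, 0.0]
finger_gap: -0.0002
```

Run:
```python
from rig import *
print(get_state()["qd"].round(4)); print(hand_in())
```

```text
[ 0.003   0.0063  0.0015  0.0032  0.0009  0.0054 -0.0007]
the job is handed in; nothing more can be done
None
```

I slid the cover back to its stop by its rib, pushed the orange lever clockwise to its stop with the shut fingers, then retreated to z ≈ 0.24 m. The job was handed in at about 10.7 s, and the hand-in reported no verdict.

**Last checks (from the wrist picture):**

| Item | Measured | Expected |
|---|---|---|
| Orange lever | 1.57 rad | above 1.45 rad |
| Blue lever | 0.06 rad, same as before | unchanged |
| Cover front edge, box x | about 52 mm (joint ≈ 0.116 m) | 54 mm at the stop |

- **Stops:** force rose to about 14 N when the cover reached its stop and about 19 N when the lever did.
- **Bystanders:** I did not measure them again at the end. The ring and jar looked upright and in place, and the ball stand showed only its base at the picture's edge. The arm never went near them.
- **At hand-in:** the wrist force was near zero.

**What disagreed:**
- **First push missed:** it passed over the rib without touching. The pictures put the shut fingertips about 12 mm behind the TCP, not the 19 mm ahead that `finger_overhang` gives. I worked with the measured value from then on.
- **Box position:** my first estimate from the top picture was about 3 to 4 mm off. I corrected it from the valve pivots before pushing the lever.

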